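# Lock the modelling turntable

### The arm

A 7-joint arm with a two-finger parallel gripper is mounted at the origin on the work surface. World frame = base frame: x ahead of the robot, y to its left, z up, the work surface at z = 0. Lengths are in m, angles in degrees, forces in N, time in s.
With the tool pointing down it reaches from about 0.425 to 1.025 m from the base axis. Payload 9.4 kg.
Tool frame: the origin (TCP) lies at the very end of the fingers, on their centre line; the grasp point (between the pads) lies 19 mm behind it; z points along the fingers, y is the direction in which the jaws open and shut (so a half turn about z gives the same grasp; the last joint's range is limited). The gripper opens to 93 mm and grips with 3 to 60 N. Pads are 15 mm wide; open, the fingers measure 128 mm over their backs; the gripper's body (75 mm by 188 mm) begins 65 mm behind the grasp point.
Start: joints at [69.059, 34.337, -0.143, 91.639, 0.103, 54.024, -4.572], TCP at [0.206, -0.695, 0.219] pointing down, gripper open.
Joint ranges: [-147.43, 147.43], [-19.82, 112.94], [-74.19, 73.91], [6.32, 146.72], [-59.91, 239.91], [6.04, 106.73], [-150.56, 150.56]. Speed limits (degrees/s): [127.2, 127.2, 172.46, 172.46, 180, 180, 180].

### API

Orientations are given as [roll, pitch, yaw] about the fixed x, y, z axes, in that order (R = Rz(yaw) Ry(pitch) Rx(roll)).
In Python, from cell import ctrl gives the robot as it stands.
- The arm moves only by the shell command python3 -m crank 'ROWS'. ROWS is JSON, a list of rows, each a list of 5 numbers: the gripper's target within -1 to 1 (fully open at 1, half-way at 0, shut at -1), then the shift along the world's x, y, z in m, then the turn about the world's z in degrees. A call has exactly 10 rows; each row shifts and turns the commanded pose from where the row before left it; what a row does not reach is not made up. A row lasts 1/12 s, in which the tool goes at most 41.7 mm and 7.16 degrees, less where a joint would pass 70% of its speed; a pose out of reach is approached as far as the arm can. A call is refused whole if a number of a shift passes 0.0417 or a number of a turn 7.16, either way. A call with a gripper value outside its range is refused whole. The fingers move at their own pace and stop on an object; the grip force is fixed at half the most. Time passes only in rows, so rows that do not move let the fingers close, or fill a call up. It gives the time, the measured TCP pose, the force and the opening at its end, in the units of the state.
- ctrl.sense(): the state, without advancing time (a new reading comes with each control period).
- ctrl.read_camera(name): name is "scene" or "top"; returns a dict with "image" (384x512x3 uint8, red, green, blue), "camera_matrix" (3x3 intrinsics, pixels), "camera_from_world" (4x4, takes a point from world to camera coordinates). Camera axes: x right, y up, looking along -z (the intrinsics and any distortion apply to the point x, -y, -z); pixel columns grow to the right and rows downward; lengths in m; the calibration is good to about 2 mm. A picture is of the moment at which its call begins. There is no depth.
- ctrl.sign_off(): hands the job in, once; it reports no verdict.
Trained networks look in a picture, given as the dict that the camera call returned (one of the last four; its "shot" number tells which), for a name from the list of things; names that differ only in an ending like _2 or _b are one class to them, and where a whole thing is asked for, a point or a joint stands for the part that bears it (a point fixed in the world has none). Each returns a list of dicts, best first, with "p" (0 to 1); they miss things now and then, are a little off and sometimes report something else, mostly with a low value. They report only what shows in the picture. A call takes as long as a camera call.
- ctrl.cut_out(picture, label): "region" (384x512 bool, what is visible of it) and "centre" ([column, row] in pixels, amid what is visible of it).
- ctrl.landmark_of(picture, label): "centre" ([column, row] in pixels: a listed point, or the origin of a listed thing).
The state is a dict: "time_s": time; "joint_positions": joint angles; "qd": joint speeds; "joint_torque": joint torques, N m; "position": TCP position; "tool_rot": TCP orientation; "force": force on the tool from outside, world axes, zero at the start; "torque": the same for the moment, N m; "opening": opening from 0.0 (shut) to 1.0 (fully open).
Only numpy, scipy, OpenCV 4.12 (cv2) and the standard library are available. Lean on these libraries where they do the work, as an engineer would, in place of code of your own. Each camera call takes 0.05 s, during which the arm holds its last target. There are 200 camera calls.

### The job

Lock the sculptor's turntable: with the fingertips push the red knob along the L-shaped slot to the corner, so that the steel bolt runs out into the turntable's ring, then push it round the corner and along the short arm of the slot until it stops at the green dot. Just push the knob, never pinch it or pull it up, and leave the plaster piece, the tools and everything else as they stand.

Things in the scene. Friction and masses are not known exactly. Their poses are not given: they have to be found in the camera images.
- lock_gate: Fixed turntable lock: flat aluminium plate, top 18.5 mm above the bench, x -65..+75, y -70..+80 mm in this frame (origin at bench height, z up), with an L-shaped slot 14 mm wide: long arm 60 mm along -y, short arm 45 mm along +x. Only the knob rises above it. The round grey turntable (220 mm across, top 54 mm high; ring 240 mm across at its foot) is part of it, centred at x 0, y -235 mm.
- slot_start (a point): Yellow-dot end of the long arm of the slot, on its centre line at the plate's top face: (-20, +35) mm in the lock_gate frame. The pin can go 1.5 mm further.
- slot_corner (a point): Corner of the slot, on its centre lines at the plate's top face: (-20, -25) mm in the lock_gate frame. The pin stops 1.5 mm beyond it.
- slot_end (a point): Green-dot end of the short arm of the slot, on its centre line at the plate's top face: (+25, -25) mm in the lock_gate frame. The pin stops 1.5 mm beyond it.
- shift_pin: Upright steel pin in the slot, its 36 mm shoe captive under the plate (1.5 mm play, slippery). Origin on its axis at the shoe's underside, 6 mm above the bench. Red four-lobed knob, 32 mm across, free to spin, sides 24 to 50 mm above the bench; 20 mm cap on top to 54 mm. Starts in the first part of the long arm, up to 15 mm from slot_start; about 2 to 6 N at the knob moves it and the bolt.
- lock_bolt (a joint): Sliding steel bolt under the plate, m: 0 drawn back, grows as it slides along the lock_gate's -y towards the turntable, 0.040 its limit. The pin's shoe pushes it ahead; it stays where it is left (friction 1.5 N). It reads about 0.038 when the pin is pushed right to the corner.
- plaster_flame: White plaster flame-shaped piece, 116 mm across, 150 mm tall, loose on the turntable (turntable top 54 mm above the bench). Origin under its centre.
- bearing: Steel ball bearing, 52 mm across, 16 mm high, loose on the bench beside the lock. Origin under its centre.
- screwdriver: Red-handled screwdriver 190 mm long, 26 mm thick, lying along its x, loose on the bench beside the lock. Origin under its middle.
- jar: Amber jar with a white lid, 60 mm across, 80 mm tall, loose. Origin under its centre.
- wood_block: Dark wooden block 40 x 70 x 20 mm, loose. Origin under its centre.
- hammer: Hammer 260 mm long, lying along its x, loose. Origin under its middle.
- mug: Blue mug 80 mm across, 90 mm tall, loose. Origin under its centre.

How it is judged:
By the outcome, as a careful person would: the job done as asked, in the order asked, and still so for the second after the job is handed in, with the robot touching nothing.
It also fails if it takes over 42 s, if anything falls off the work surface, if the arm or the gripper's body presses on something with over 40 N, if the wrist force passes 120 N, or if a joint passes its speed limit or range.

## Working session

There is one attempt and no reset: what is moved stays moved. The work goes in short steps, Python scripts to look and compute and a shell command to move; the robot and the scene stay as the last step left them, time stands still between calls to the robot, and variables do not carry over. Pictures are saved under pics/ and viewed, about 8 in all and at most 12, crops included, and the job is handed in when it is done.

```bash
mkdir -p pics
cat > h.py <<'E'
import numpy as np, cv2
from cell import ctrl
def ray(p,px):
    K=np.array(p["camera_matrix"]);T=np.array(p["camera_from_world"])
    d=np.linalg.inv(K)@[px[0],px[1],1]; d=np.array([d[0],-d[1],-d[2]])
    R=T[:3,:3]; return -R.T@T[:3,3], R.T@d
def at_z(p,px,z):
    o,d=ray(p,px); return o+d*(z-o[2])/d[2]
def tri(ps,pxs):
    A=np.zeros((3,3));b=np.zeros(3)
    for p,x in zip(ps,pxs):
        o,d=ray(p,x);d=d/np.linalg.norm(d);M=np.eye(3)-np.outer(d,d);A+=M;b+=M@o
    return np.linalg.solve(A,b)
def save(p,n): cv2.imwrite(f"pics/{n}.png",p["image"][:,:,::-1])
E
python3 - <<'E'
from h import *
s=ctrl.read_camera("scene");t=ctrl.read_camera("top")
cv2.imwrite("pics/a.png",np.vstack([s["image"],t["image"]])[:,:,::-1][:, :] if 0 else s["image"][:,:,::-1]);save(t,"b")
for n in "slot_start slot_corner slot_end shift_pin lock_gate plaster_flame bearing screwdriver jar wood_block hammer mug".split():
    z=.0185 if n.startswith("slot") else .006 if n=="shift_pin" else .054 if n=="plaster_flame" else 0
    r=[]
    for p in (s,t):
        l=ctrl.landmark_of(p,n); r.append((l[0]["centre"],l[0]["p"]) if l else None)
    print(n,[ (np.round(a[0]),round(a[1],2),np.round(at_z(p,a[0],z),3)) if a else None for p,a in zip((s,t),r)], np.round(tri((s,t),(r[0][0],r[1][0])),3) if all(r) else "")
print(ctrl.sense())
E
```

```text
slot_start [(array([275., 175.]), 0.59, array([0.511, 0.065, 0.018])), (array([242., 213.]), 0.61, array([0.505, 0.064, 0.018]))] [0.505 0.065 0.012]
slot_corner [None, (array([252., 213.]), 0.8, array([0.505, 0.024, 0.018]))] 
slot_end [(array([266., 192.]), 0.59, array([0.576, 0.021, 0.018])), (array([256., 200.]), 0.71, array([0.555, 0.009, 0.018]))] [ 0.558  0.016 -0.001]
shift_pin [(array([276., 180.]), 0.6, array([0.521, 0.066, 0.006])), (array([242., 214.]), 0.39, array([0.499, 0.063, 0.006]))] [ 0.501  0.068 -0.017]
lock_gate [(array([270., 185.]), 0.85, array([0.534, 0.043, 0.   ])), (array([247., 207.]), 0.56, array([0.528, 0.044, 0.   ]))] [ 0.528  0.044 -0.007]
plaster_flame [(array([192., 189.]), 0.96, array([ 0.548, -0.193,  0.054])), (array([309., 201.]), 0.76, array([ 0.553, -0.196,  0.054]))] [ 0.553 -0.194  0.06 ]
bearing [(array([307., 215.]), 0.67, array([0.671, 0.125, 0.   ])), (array([227., 175.]), 0.43, array([0.658, 0.128, 0.   ]))] [ 0.661  0.129 -0.015]
screwdriver [(array([317., 181.]), 0.66, array([0.547, 0.196, 0.   ])), (array([208., 205.]), 0.56, array(
[... 556 characters left out ...]
0.   ])), None] 
{'time_s': 1.3, 'joint_positions': array([69.05909952, 34.33787385, -0.14434942, 91.63978611,  0.10548592,
       54.02551394, -4.57160301]), 'qd': array([-0.03707644,  0.03409825,  0.05280565, -0.07534355, -0.02104437,
        0.01384008, -0.05876974]), 'joint_torque': array([-3.68684287e-04, -7.64833117e+01,  1.49613865e+00, -2.52709061e+01,
       -5.24516590e-02,  1.06700091e-02, -2.63448271e-06]), 'position': array([ 0.20646003, -0.69496252,  0.21860526]), 'tool_rot': array([-1.79997276e+02,  4.17113650e-03,  1.65504602e+01]), 'force': array([ 0.06863472, -0.01111163,  0.27910027]), 'torque': array([-0.02694248,  0.0461726 ,  0.02512643]), 'opening': 1.0025841418663564}
```

View pics/a.png

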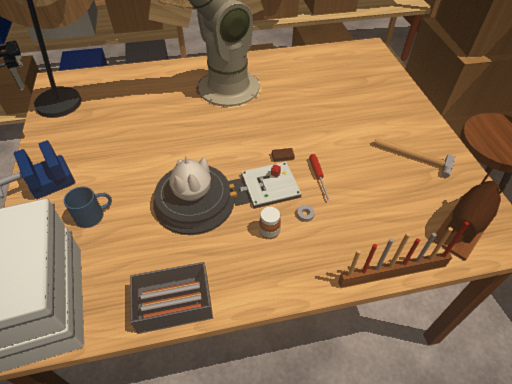

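View pics/b.png

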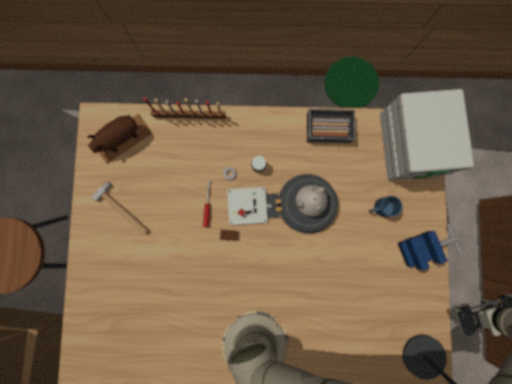

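The scene picture shows the plate around (270,185), the knob at (276,170), the turntable at (192,195) on its left and the arm clear of it. In the top view the plate is at (247,206) and the knob at (242,212). Next I'll enlarge the lock and fit its pose.

Run:
```python
from h import *
s=ctrl.read_camera("scene");t=ctrl.read_camera("top")
a=cv2.resize(t["image"][170:245,200:300],(800,600),interpolation=cv2.INTER_CUBIC)
b=cv2.resize(s["image"][145:220,225:325],(800,600),interpolation=cv2.INTER_CUBIC)
cv2.imwrite("pics/c.png",cv2.resize(np.hstack([a,b])[:,:,::-1],(800,300)) if 0 else a[:,:,::-1]);cv2.imwrite("pics/d.png",b[:,:,::-1])
for nm,p in(("s",s),("t",t)):
    for n,z in(("lock_gate",.0185),("shift_pin",.04)):
        c=ctrl.cut_out(p,n)
        for k in c[:2]:
            print(nm,n,round(k["p"],2),np.round(k["centre"],1),k["region"].sum(),np.round(at_z(p,k["centre"],z),4))
    im=p["image"].astype(int);R,G,B=im[...,0],im[...,1],im[...,2]
    m=((im.min(2)>150)&(im.max(2)-im.min(2)<45)).astype(np.uint8)
    x0,y0,x1,y1=(220,180,272,228) if nm=="t" else (232,158,305,208)
    w=np.zeros_like(m);w[y0:y1,x0:x1]=m[y0:y1,x0:x1]
    n_,lab,st,ce=cv2.connectedComponentsWithStats(w);k=1+st[1:,4].argmax()
    ys,xs=np.nonzero(lab==k)
    P=np.array([at_z(p,(x,y),.0185)[:2] for x,y in zip(xs,ys)],np.float32)
    r=cv2.minAreaRect(P*1000);print(nm,"plate",len(P),r)
    red=(R>120)&(G<60)&(B<70);w=np.zeros_like(red);w[y0:y1,x0:x1]=red[y0:y1,x0:x1]
    ys,xs=np.nonzero(w);c=(xs.mean(),ys.mean());print("red",len(xs),c,at_z(p,c,.05)); 
    globals()["c"+nm]=c
print("knob tri",tri((s,t),(cs,ct)))
```

```text
s lock_gate 0.64 [220.2 198.3] 5488 [ 0.5708 -0.117   0.0185]
s plate 1314 ((537.9766235351562, 44.697147369384766), (137.9800567626953, 147.87881469726562), 4.844078540802002)
red 45 (np.float64(275.77777777777777), np.float64(168.4)) [0.51418185 0.0658289  0.05      ]
t lock_gate 0.6 [229.3 233.5] 190 [0.4226 0.1106 0.0185]
t lock_gate 0.58 [282.6 206.3] 3758 [ 0.534  -0.097   0.0185]
t plate 981 ((535.02978515625, 44.72028350830078), (134.37826538085938, 144.6080322265625), 4.848956108093262)
red 13 (np.float64(241.3846153846154), np.float64(212.3846153846154)) [0.50491336 0.06428724 0.05      ]
knob tri [0.50576123 0.06637011 0.04106342]
```

View pics/c.png

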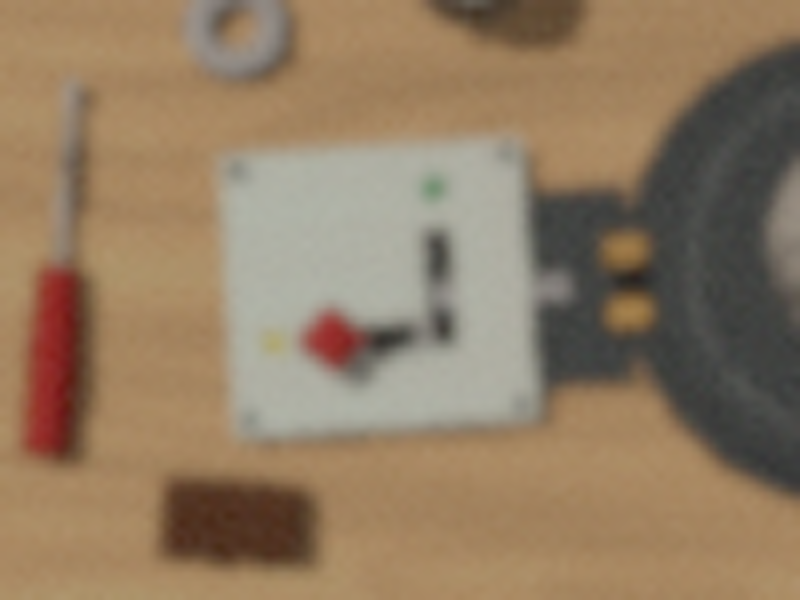

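View pics/d.png

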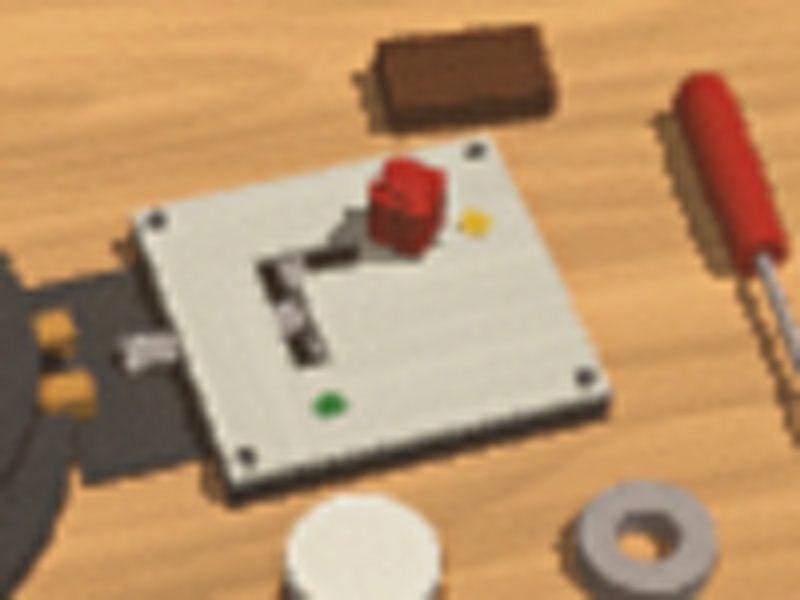

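The crops show the plate square-on: slot corner at about (440,330) in the top crop, green dot at (433,187) and yellow at (273,342), with the knob at (333,340), near the start. Fitting the plate gives a lock origin of about (0.532, 0.039) and a yaw of 4.85°. Knob is at about (0.510, 0.065), the corner at (0.514, 0.013) and the end at (0.559, 0.0165). The turntable centre predicted from this matches the flame to within 2 mm.

I'll shut the fingers, turn the jaws along the lock's x and approach from behind the knob.

```bash
python3 -m crank '[[-1,0.012,0.035,0.008,6],[-1,0.012,0.035,0.008,6],[-1,0.012,0.035,0.008,6],[-1,0.012,0.035,0.008,6],[-1,0.012,0.035,0.008,6],[-1,0.012,0.035,0.008,6],[-1,0.012,0.035,0.008,6],[-1,0.012,0.035,0.008,6],[-1,0.012,0.035,0.008,6],[-1,0.012,0.035,0.008,6]]'
```

```text
time_s: 2.43
position: [0.3267, -0.3433, 0.2992]
tool_rot: [180.0, 0.0, 76.8]
force: [1.1, -0.2, -0.4]
opening: 0.331
```

```bash
python3 -m crank '[[-1,0.014,0.037,0,1.8],[-1,0.014,0.037,0,1.8],[-1,0.014,0.037,0,1.8],[-1,0.014,0.037,0,1.8],[-1,0.014,0.037,0,1.8],[-1,0.014,0.037,0,1.8],[-1,0.014,0.037,0,1.8],[-1,0.014,0.037,0,1.8],[-1,0.014,0.037,0,1.8],[-1,0.014,0.037,0,1.8]]'; python3 -m crank '[[-1,0.010,0.030,-0.010,0],[-1,0.010,0.030,-0.015,0],[-1,0.010,0.030,-0.025,0],[-1,0.008,0,-0.03,0],[-1,0,0,-0.03,0],[-1,0,0,-0.03,0],[-1,0,0,-0.03,0],[-1,0,0,-0.025,0],[-1,0,0,0,0],[-1,0,0,0,0]]'
```

```text
time_s: 3.27
position: [0.4668, 0.0268, 0.299]
tool_rot: [179.9, 0.0, 94.6]
force: [0.1, -0.7, -0.4]
opening: 0.006
time_s: 4.1
position: [0.504, 0.1152, 0.1032]
tool_rot: [-179.9, 0.0, 94.6]
force: [-0.5, 0.6, -0.0]
opening: 0.007
```

```bash
python3 -m crank '[[-1,0.001,0,-0.02,0],[-1,0.001,0,-0.02,0],[-1,0.001,0,-0.015,0],[-1,0.001,0,-0.010,0],[-1,0.001,0,-0.007,0],[-1,0,0,0,0],[-1,0,0,0,0],[-1,0,0,0,0],[-1,0,0,0,0],[-1,0,0,0,0]]'
cat > look.py <<'E'
import sys
from h import *
s=ctrl.read_camera("scene");t=ctrl.read_camera("top")
a=cv2.resize(t["image"][180:235,215:270],(400,400),interpolation=cv2.INTER_CUBIC)
b=cv2.resize(s["image"][140:210,235:305],(400,400),interpolation=cv2.INTER_CUBIC)
cv2.imwrite(f"pics/{sys.argv[1]}.png",np.hstack([a,b])[:,:,::-1])
q=ctrl.sense();print(q["position"],q["force"])
E
python3 look.py e
```

```text
time_s: 4.93
position: [0.5098, 0.115, 0.0323]
tool_rot: [179.9, -0.0, 94.5]
force: [0.6, -0.1, -0.0]
opening: 0.002
[0.50966558 0.11496347 0.03203318] [ 0.19416683  0.33919142 -0.42147461]
```

View pics/e.png

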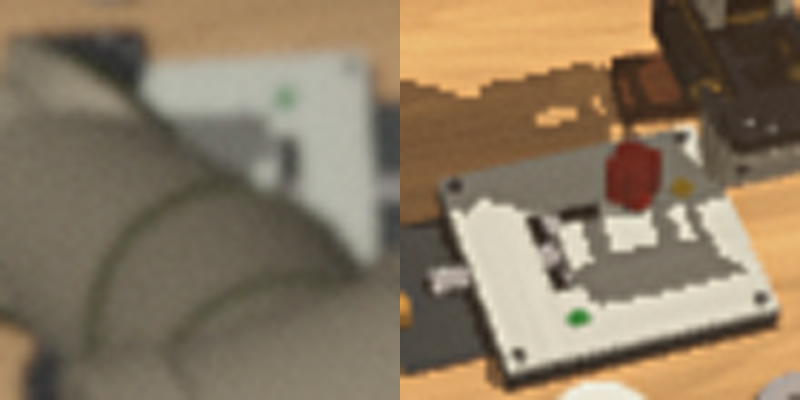

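The right half shows the knob at (633,175) with the fingers behind it at (740,140), clear of the yellow dot; the bolt tip is at (445,278). Now the push along the long arm.

```bash
python3 -m crank '[[-1,0,-0.006,-0.002,0],[-1,0,-0.006,-0.002,0],[-1,0,-0.006,0,0],[-1,0,-0.005,0,0],[-1,0.0005,-0.005,0,0],[-1,0.0005,-0.005,0,0],[-1,0.0005,-0.005,0,0],[-1,0.0005,-0.005,0,0],[-1,0.0005,-0.005,0,0],[-1,0,0,0,0]]';python3 -m crank '[[-1,0.0005,-0.005,0,0],[-1,0.0005,-0.005,0,0],[-1,0.0005,-0.005,0,0],[-1,0.0005,-0.005,0,0],[-1,0,-0.004,0,0],[-1,0,0,0,0],[-1,0,0,0,0],[-1,0,0,0,0],[-1,0,0,0,0],[-1,0,0,0,0]]'; python3 look.py f
```

```text
time_s: 5.87
position: [0.5121, 0.066, 0.0276]
tool_rot: [180.0, 0.0, 94.5]
force: [0.2, 0.4, 1.2]
opening: 0.007
time_s: 6.7
position: [0.5138, 0.043, 0.0275]
tool_rot: [-180.0, 0.0, 94.6]
force: [0.6, -0.4, -0.2]
opening: 0.005
[0.51390343 0.0431014  0.02757392] [ 0.02063372 -0.53464249 -0.58637541]
```

View pics/f.png

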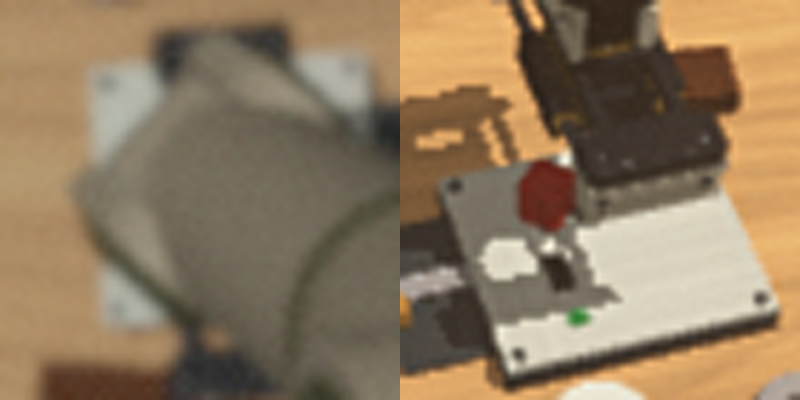

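The knob has moved to (547,195) in the right half, and the bolt is running out at (430,285). I'll push on gently to the corner stop and watch the force.

```bash
python3 -m crank '[[-1,0,-0.0015,0,0],[-1,0,-0.0015,0,0],[-1,0,-0.0015,0,0],[-1,0,-0.001,0,0],[-1,0,0,0,0],[-1,0,0,0,0],[-1,0,0,0,0],[-1,0,0,0,0],[-1,0,0,0,0],[-1,0,0,0,0]]'
```

```text
time_s: 7.63
position: [0.514, 0.0375, 0.0276]
tool_rot: [-180.0, 0.0, 94.5]
force: [-0.2, 0.3, 0.9]
opening: 0.006
```

```bash
python3 -m crank '[[-1,0,-0.001,0,0],[-1,0,-0.001,0,0],[-1,0,-0.001,0,0],[-1,0,0,0,0],[-1,0,0,0,0],[-1,0,0,0,0],[-1,0,0,0,0],[-1,0,0,0,0],[-1,0,0,0,0],[-1,0,0,0,0]]';python3 -m crank '[[-1,0,-0.001,0,0],[-1,0,-0.001,0,0],[-1,0,0,0,0],[-1,0,0,0,0],[-1,0,0,0,0],[-1,0,0,0,0],[-1,0,0,0,0],[-1,0,0,0,0],[-1,0,0,0,0],[-1,0,0,0,0]]'
```

```text
time_s: 8.47
position: [0.5141, 0.0353, 0.0278]
tool_rot: [180.0, -0.1, 94.6]
force: [-0.5, 5.3, 2.9]
opening: 0.005
time_s: 9.3
position: [0.5144, 0.0349, 0.028]
tool_rot: [179.9, -0.2, 94.7]
force: [-1.4, 9.0, 4.7]
opening: 0.005
```

The force rose to 9 N at y = 0.035, which is where the corner stop was predicted. I'll back off, lift, turn 90° and go round to the knob's −x side, with a look on the way.

```bash
python3 -m crank '[[-1,0,0.006,0,0],[-1,0,0.012,0,0],[-1,0,0.012,0,0],[-1,0,0,0.015,0],[-1,0,0,0.02,0],[-1,-0.01,0,0.02,-6],[-1,-0.01,0,0.02,-7],[-1,-0.01,0,0,-7],[-1,-0.01,0,0,-7],[-1,0,0,0,-7]]'; python3 -m crank '[[-1,0,0,0,-7],[-1,0,-0.006,0,-7],[-1,0,-0.006,0,-7],[-1,0,-0.006,0,-7],[-1,0,-0.006,0,-7],[-1,0,-0.006,0,-7],[-1,0,-0.006,0,-7],[-1,0,-0.006,0,-7],[-1,0,-0.008,0,0],[-1,0,-0.005,0,0]]'; python3 look.py g
```

```text
time_s: 10.13
position: [0.472, 0.0628, 0.103]
tool_rot: [-180.0, 0.1, 60.2]
force: [-0.6, 0.4, 0.3]
opening: 0.007
time_s: 10.97
position: [0.4739, 0.0074, 0.1026]
tool_rot: [180.0, 0.0, 4.8]
force: [0.1, 1.0, 0.6]
opening: 0.004
[0.47385547 0.00696804 0.10257811] [-0.49590996 -0.27090156  0.60594177]
```

View pics/g.png

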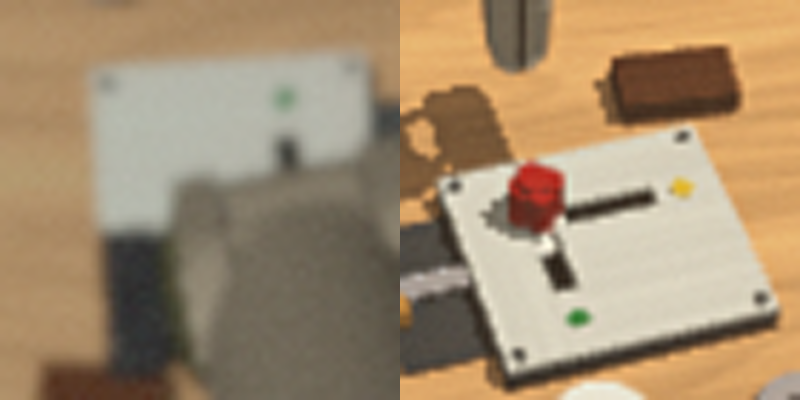

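The knob sits in the corner at (537,195) in the right half, and the bolt reaches across to the ring at (410,285). Now down, then push +x along the short arm.

```bash
python3 -m crank '[[-1,0,0,-0.02,0],[-1,0,0,-0.02,0],[-1,0,0,-0.015,0],[-1,0,0,-0.012,0],[-1,0,0,-0.008,0],[-1,0,0,0,0],[-1,0.005,0.0005,0,0],[-1,0.005,0.0005,0,0],[-1,0.005,0.0005,0,0],[-1,0.004,0,0,0]]'; python3 -m crank '[[-1,0.004,0.0005,0,0],[-1,0.005,0.0005,0,0],[-1,0.005,0.0005,0,0],[-1,0.005,0,0,0],[-1,0.005,0.0005,0,0],[-1,0.005,0.0005,0,0],[-1,0.004,0,0,0],[-1,0,0,0,0],[-1,0,0,0,0],[-1,0,0,0,0]]'; python3 look.py i
```

```text
time_s: 11.9
position: [0.4943, 0.0092, 0.0283]
tool_rot: [-180.0, -0.1, 4.6]
force: [-0.5, -0.3, 0.1]
opening: 0.004
time_s: 12.73
position: [0.5258, 0.0115, 0.0275]
tool_rot: [-180.0, 0.0, 4.5]
force: [-0.4, 0.2, 0.3]
opening: 0.008
[0.52569161 0.01150593 0.02757671] [-0.09191545 -0.22233773  0.75657285]
```

View pics/i.png

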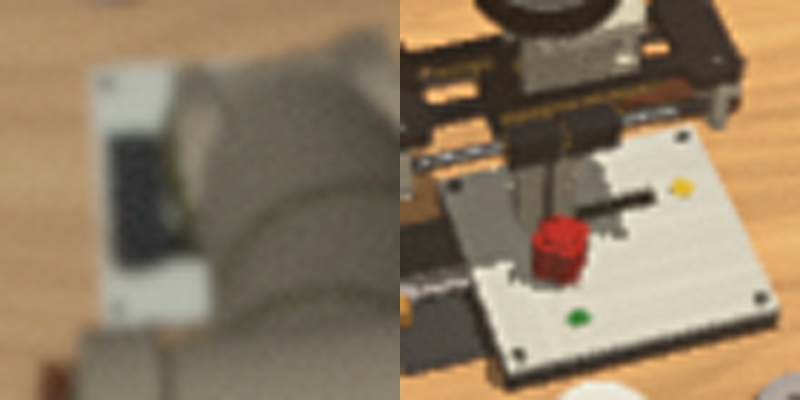

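The knob has gone round the corner to (560,248) and is nearing the green dot at (578,317). I'll continue to the stop.

```bash
python3 -m crank '[[-1,0.003,0.0003,0,0],[-1,0.003,0.0003,0,0],[-1,0.002,0.0002,0,0],[-1,0.0015,0,0,0],[-1,0.0015,0,0,0],[-1,0,0,0,0],[-1,0,0,0,0],[-1,0,0,0,0],[-1,0,0,0,0],[-1,0,0,0,0]]';python3 -m crank '[[-1,0.001,0,0,0],[-1,0.001,0,0,0],[-1,0.001,0,0,0],[-1,0,0,0,0],[-1,0,0,0,0],[-1,0,0,0,0],[-1,0,0,0,0],[-1,0,0,0,0],[-1,0,0,0,0],[-1,0,0,0,0]]'
```

```text
time_s: 13.67
position: [0.5354, 0.0121, 0.0275]
tool_rot: [180.0, 0.2, 4.6]
force: [-5.7, 0.2, 3.4]
opening: 0.006
time_s: 14.5
position: [0.5357, 0.0118, 0.0274]
tool_rot: [180.0, 0.4, 4.6]
force: [-11.7, 0.4, 9.3]
opening: 0.006
```

The force reached 11.7 N with no further travel, at the predicted end. I'll retreat and check.

```bash
python3 -m crank '[[-1,-0.006,0,0,0],[-1,-0.01,-0.001,0,0],[-1,-0.012,-0.001,0,0],[-1,-0.012,-0.001,0,0],[-1,0,0,0.02,0],[-1,0,0,0.03,0],[-1,0,0,0.03,0],[-1,0,0.01,0.03,0],[-1,-0.01,0.02,0.03,0],[-1,-0.01,0.03,0.03,0]]';python3 -m crank '[[-1,-0.01,0.03,0,0],[-1,0,0.03,0,0],[-1,0,0.035,0,0],[-1,0,0.035,0,0],[-1,0,0.035,0,0],[-1,0,0.035,0,0],[-1,0,0.035,0,0],[-1,0,0.03,0,0],[-1,0,0,0,0],[-1,0,0,0,0]]'
sed -i 's/180:235,215:270/170:240,215:315/;s/(400,400)/(400,400)/' look.py; python3 look.py j
python3 - <<'E'
from h import *
t=ctrl.read_camera("top");s=ctrl.read_camera("scene")
for nm,p in(("s",s),("t",t)):
    x0,y0,x1,y1=(220,180,272,228) if nm=="t" else (232,158,305,208)
    im=p["image"].astype(int);w=(im[...,0]>120)&(im[...,1]<60)&(im[...,2]<70)
    ys,xs=np.nonzero(w[y0:y1,x0:x1]);c=(xs.mean()+x0,ys.mean()+y0);print(nm,len(xs),at_z(p,c,.05)); globals()["c"+nm]=c
print(tri((s,t),(cs,ct)))
for n in "plaster_flame bearing screwdriver jar wood_block".split():
    l=ctrl.landmark_of(s,n); print(n,np.round(at_z(s,l[0]["centre"],.054 if n[0]=="p" else 0),3) if l else None)
E
```

```text
time_s: 15.33
position: [0.4805, 0.0667, 0.1979]
tool_rot: [180.0, -0.1, 4.3]
force: [-0.1, 1.0, -0.1]
opening: 0.003
time_s: 16.17
position: [0.4698, 0.3348, 0.1959]
tool_rot: [-180.0, -0.0, 4.7]
force: [-0.7, -0.3, -0.3]
opening: 0.002
[0.47038963 0.3318421  0.1960239 ] [-0.05075018 -0.09063444 -0.51209135]
s 53 [0.56507104 0.01539488 0.05      ]
t 12 [0.5559135  0.01471456 0.05      ]
[0.55696597 0.0159974  0.0407203 ]
plaster_flame [ 0.552 -0.194  0.054]
bearing [0.668 0.126 0.   ]
screwdriver [0.536 0.201 0.   ]
jar [0.705 0.002 0.   ]
wood_block [0.415 0.114 0.   ]
```

View pics/j.png

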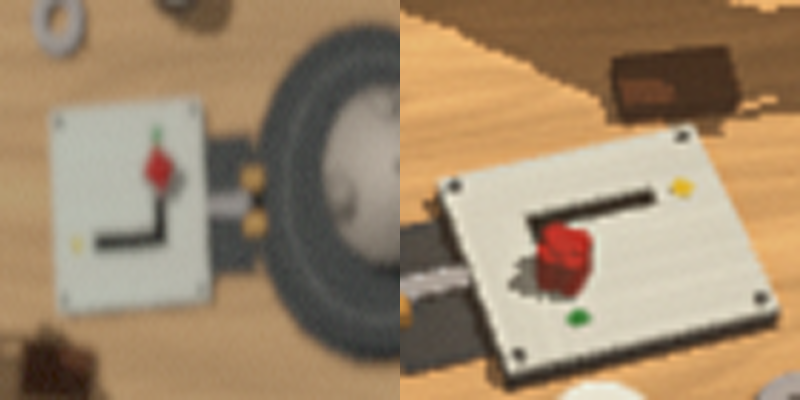

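The knob stands at the end of the short arm by the green dot ((158,170) left, (565,258) right), the bolt reaches into the ring at (230,203), and nothing else has moved.

```bash
python3 -c "
from cell import ctrl
print(ctrl.sign_off())"
```

```text
the job is handed in; nothing more can be done
None
```

The turntable is locked: the knob is at the green-dot end of the slot and the bolt reaches into the turntable's ring. I handed the job in at about 16 s. With the fingers shut, I pushed the knob along the long arm to the corner, then turned the tool and pushed it along the short arm. I never pinched or lifted it.

- **Stops:** the knob stopped dead at the corner with 9 N and at the green-dot end with about 12 N. Both were within a few millimetres of where I predicted.
- **Final pictures:** the knob moved about 51 mm in x from its start, which matches the end stop. Its absolute position reads 3–4 mm short in x, the same bias I saw before moving it. I judged the bolt from the pictures, not from a joint reading.
- **Other things:** the plaster piece, jar, bearing and wood block read within about 8 mm of their first positions. The screwdriver reads 11 mm off in x in the scene view, but only about 2 mm from its first top-view reading. The arm never went near any of these, so I take the differences as measurement scatter. I did not measure the mug and hammer again.

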